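Fit the snap ring on the furnace trunnion with ring pliers

ROBOT

A 6-joint arm with a two-finger parallel gripper is mounted at the origin on the work surface. World frame = base frame: x ahead of the robot, y to its left, z up, the work surface at z = 0. Lengths are in m, angles in rad, forces in N, time in s.
With the tool pointing down it reaches from about 0.3 to 0.775 m from the base axis. Payload 14.6 kg.
Tool frame: the origin (TCP) lies at the very end of the fingers, on their centre line; the grasp point (between the pads) lies 19 mm behind it; z points along the fingers, y is the line along which they close (so a half turn about z gives the same grasp; the last joint's range is limited). The gripper opens to 94 mm and grips with 3 to 60 N. Pads are 16 mm wide; open, the fingers measure 119 mm over their backs; the gripper's body (75 mm by 177 mm) begins 78 mm behind the grasp point.
Start: joints at [1.188, 0.3, 1.521, -0, 1.321, -0.067], TCP at [0.171, 0.523, 0.205] pointing down, gripper open.
Joint ranges: [-3.03, 3.03], [-0.79, 2.21], [0.23, 2.52], [-1.04, 4.18], [0, 3.07], [-2.55, 2.55]. Speed limits (rad/s): [2.22, 2.22, 2.57, 3.14, 3.14, 3.14].

INTERFACE

Orientations are given as [roll, pitch, yaw] about the fixed x, y, z axes, in that order (R = Rz(yaw) Ry(pitch) Rx(roll)).
In Python, from station import ctrl gives the robot as it stands.
- The arm moves only by the shell command python3 -m pendant 'ROWS' [OPENING] [FORCE]. ROWS is JSON, a list of rows, each a list of 2 entries, a list of its own where there are three numbers: the shift along the world's x, y, z in cm, then the turn about the world's z in rad. A call has 1 to 20 rows; each row shifts and turns the commanded pose from where the row before left it; what a row does not reach is not made up. A row lasts 1/12 s, in which the tool goes at most 41.7 mm and 7.16 degrees, less where a joint would pass 70% of its speed; a pose out of reach is approached as far as the arm can. A call is refused whole if a number of a shift passes 4.17 or a number of a turn 0.125, either way. A call with a gripper value outside its range is refused whole. OPENING is the opening, from 0 (shut) to 1 (fully open), set as the call begins (- or left out, the last holds). The fingers move at their own pace and stop on an object; FORCE is the grip in N (left out, the last holds). Time passes only in rows, so rows that do not move let the fingers close. It gives the time, the measured TCP pose, the force, the opening and the grip force at its end, in the units of the state.
- ctrl.get_obs(): the state, without advancing time (a new reading comes with each control period).
- ctrl.camera(name): name is "scene" or "top" or "wrist"; returns a dict with "color" (420x560x3 uint8, red, green, blue), "intrinsics" (3x3 intrinsics, pixels), "k1" (the pictures are not rectified: a ray, as slopes to the right and down, at radius r is drawn at 1 + k1 r^2 times it, then the intrinsics apply), "camera_from_world" (4x4, takes a point from world to camera coordinates). Camera axes: x right, y down, z forward; pixel columns grow to the right and rows downward; lengths in m; the calibration is good to about 2 mm. A picture is of the moment at which its call begins. There is no depth.
- ctrl.hand_in(): hands the job in; it is judged then, once.
The state is a dict: "time_s": time; "qpos": joint angles; "joint_vel": joint speeds; "tau": joint torques, N m; "ee_pos": TCP position; "eef_rot": TCP orientation; "force": force on the tool from outside, world axes, zero at the start; "moment": the same for the moment, N m; "grip_width": finger opening in m; "grip_force": force on a finger pad.
Only numpy, scipy, OpenCV 4.12 (cv2) and the standard library are available. Lean on these libraries where they do the work, as an engineer would, in place of code of your own. Each camera call takes 0.05 s, during which the arm holds its last target. There are 200 camera calls.

TASK

Take the ring pliers by both handles out of the wooden tool block, put their closed noses into the open end of the snap ring in the parts tray and squeeze the handles fully, so that the ring is spread, and lift it. Slide the spread ring flat over the end of the stub axle, down against the spacer sleeve, level with the groove, and finish there still squeezing the pliers, so that they hold the ring spread at the groove: do not let go or let the ring snap shut. Leave the other things on the bench where they are.

Things in the scene. Friction and masses are not known exactly. Their poses are not given: they have to be found in the camera images.
- pliers: Steel ring pliers with dark rubber grips, 150 g, standing nose down in the tool block's slot. Origin: centre of the pivot (disc 36 mm across, 14 mm thick along x); z up along the handles; the two levers lie in the y-z plane and do not cross, so squeezing the handles together along y spreads the noses. Noses reach 78 mm below the pivot, handles 118 mm above it
- pliers_grip (a point): Midway between the handles, 85 mm above the pivot, where to grip. Handles over their outsides at rest: 61 mm here, 66 mm at the widest 14 mm higher, where they curve in again; 30 mm, upright and parallel, when squeezed to the stop. Grips 11 mm thick along x. To carry the pliers unspread, close only to about 62 mm over the outsides: the return spring (4 N) then holds them between the fingers
- pliers_tip (a point): Midway between the nose tips, at their lower end (at rest). Noses over their outsides: 15 mm at rest, 44 mm squeezed to the stop, the outer faces then upright for the last 25 mm. Noses 10 mm thick along x. The outer faces hold the ring by friction alone
- pliers_l (a joint): Turn of each lever from rest (both turn alike): 0 at rest, 0.19 rad squeezed to the stop, which with the ring on the noses takes about 20 N on each handle; more does no harm. Do not press the noses down while closing: they would drag the lugs down over the step's edge and the ring would hang crooked; fingers that advance as they close need the hand to rise as much meanwhile
- ring: Snap ring of dark spring steel, 30 g, flat in one tray compartment: 4 mm thick, 46 mm outside, 33 mm bore relaxed, a C open towards its own +x with a flat lug at each end. Origin: centre of its underside. The lugs lie 10 to 32 mm from the centre along x and overhang a 14 mm step, so that noses can pass through the mouth; their tips should end level with the ring's underside or up to 12 mm below it
- ring_gap (a point): In the ring's mouth, 25 mm from the centre along the ring's +x, mid-thickness: where the middle between the noses should be, the pliers' y along the ring's y. The mouth is 25 mm wide at its outer end (32 mm from the centre) and wider inside
- ring_bore (a point): Middle of the bore of the spread ring, 4 mm from the centre along the ring's +x, mid-thickness: goes over the stub's axis. The bore of the spread ring clears the stub by about 2 mm all round
- ring_l (a joint): Opening of each arm of the ring (both alike): 0 relaxed, about 0.22 rad spread by the squeezed pliers (44 mm between the lugs), which takes about 18 N at the lugs
- axle: Fixed steel weld plate, 130 mm square, with a grey square flange bearing and a bright 35 mm stub axle standing upright out of it. Origin: centre of the underside, z up along the stub. Boss of the bearing 73 mm across, top 44 mm up; spacer sleeve 43 mm across, top 62 mm up; groove from 62 to 67 mm up, just above the sleeve; end of the stub 80 mm up, with a 3 mm chamfer
- groove (a point): On the stub's axis, half way up the groove, 64.5 mm above the bench
- tray: Fixed wooden parts tray, 107 mm along x, 205 mm along y, walls 28 mm high, 6 mm thick, floor 6 mm. Origin: centre of the underside. Two compartments, centres 50 mm either side along y; in each the half towards -x is a raised step, top 20 mm above the bench, ending 2 mm short of the middle. The ring lies on one step, a plain washer on the other
- block: Fixed wooden tool block, 90 mm along x, 180 mm along y, 75 mm high, origin: centre of the underside; slot 16 by 30 mm in its middle, in which the pliers stand. Four short file handles stand out of its ends, 74 mm to either side of the middle, up to 111 mm above the bench
- washer: Plain bright steel washer, 50 mm across, in the other compartment of the tray; origin: centre of its underside. Not needed
- crucible: Open steel crucible, 76 mm across, 80 mm high, standing on the bench; origin: centre of its underside. Not needed
- ingot1: Round aluminium ingot, 66 mm across, 24 mm high; origin: centre of its underside. Not needed
- ingot2: Another such ingot. Not needed
- scratch_brush: Brush lying on the bench; origin: its middle. Not needed
- screwdriver: Screwdriver lying on the bench; origin: its middle. Not needed
- coupling: White plastic pipe coupling standing on end, 42 mm across, 45 mm high; origin: centre of its underside. Not needed

How it is judged:
On the way:
1. the ring, spread on the noses of the gripped pliers, is lifted clear of the tray (height (world z) of ring above 0.05 m and value of joint ring_l above 0.12 rad and contact force between pliers and ring above 1 N and contact force between the fingers and pliers above 1 N), for 0.2 s.
At the end, for the whole second after the job is handed in: ring round the stub: mid-thickness within 2 mm of mid-groove, spread-bore centre within 5 mm of the axis, tilt under 0.15 rad, at rest, each arm held open over 0.12 rad by the pliers (over 2 N), which the fingers grip (over 5 N); pliers do not lean on the axle, fingers do not touch the ring (z of ring_bore in the frame of groove between -0.002 and 0.002 m and horizontal distance between ring_bore and groove below 0.005 m and angle between ring's own z axis and vertical below 0.15 rad and value of joint ring_l above 0.12 rad and contact force between pliers and ring above 2 N and contact force between the fingers and pliers above 5 N and contact force between pliers and axle below 3 N and contact force between the fingers and ring below 0.5 N and linear speed of ring below 0.02 m/s); the arm keeps its last pose, push and grip.
It fails at once if another thing on the bench is moved more than 30 mm (distance of any of washer, crucible, ingot1, ingot2, scratch_brush, screwdriver, coupling from where it was at the start of the episode above 0.03 m).
It also fails if it takes over 51 s, if anything falls off the work surface, if the arm or the gripper's body presses on something with over 40 N, if the wrist force passes 120 N, or if a joint passes its speed limit or range.

## Working session

There is one attempt and no reset: what is moved stays moved. The work goes in short steps, Python scripts to look and compute and a shell command to move; the robot and the scene stay as the last step left them, time stands still between calls to the robot, and variables do not carry over. Pictures are saved under pics/ and viewed, at most 10 in all, crops included, and the job is handed in when it is done.

```bash
mkdir -p pics; ls; python3 - <<'E'
from station import ctrl
import cv2
for n in ("top","scene"):
    c=ctrl.camera(n); cv2.imwrite(f"pics/{n}0.png",c["color"][:,:,::-1]); print(n,c["intrinsics"],c["k1"],c["camera_from_world"])
o=ctrl.get_obs(); print(o)
E
```

```text
pics
top [[478.44706114   0.         286.42735843]
 [  0.         478.44706114 210.94295985]
 [  0.           0.           1.        ]] -0.1341350115052046 [[-0.00701376 -0.99991617  0.01088373  0.00545089]
 [-0.99437224  0.00582347 -0.10578253  0.58722745]
 [ 0.10571028 -0.01156441 -0.99432972  1.08407925]
 [ 0.          0.          0.          1.        ]]
scene [[395.4191316    0.         279.59441529]
 [  0.         395.4191316  211.67229191]
 [  0.           0.           1.        ]] -0.01624398286122823 [[-0.72944431  0.68397221 -0.00964406  0.40778366]
 [ 0.5198228   0.54510746 -0.65775535 -0.19087357]
 [-0.44462934 -0.4848091  -0.75316989  1.19046734]
 [ 0.          0.          0.          1.        ]]
{'time_s': 0.1, 'qpos': array([ 1.18841882e+00,  3.00410874e-01,  1.52152238e+00,  1.46709822e-05,
        1.32073548e+00, -6.66003620e-02]), 'joint_vel': array([-0.00081758, -0.0011981 , -0.00072445, -0.00150924,  0.00018912,
        0.00013315]), 'tau': array([ 2.09513746e-03, -5.32649088e+01, -3.53283405e+01,  7.09009962e-02,
        2.34479288e-02, -5.34061337e-05]), 'ee_pos': array([0.17071241, 0.52257613, 0.20494421]), 'eef_rot': array([-3.14051990e+00, -8.57939024e-05,  2.82581183e+00]), 'force': array([-0.64467779,  0.15702845, -0.4854991 ]), 'moment': array([-0.02572741, -0.01414578, -0.00465373]), 'grip_force': 0.0, 'grip_width': 0.09417176040423127}
```

View pics/top0.png

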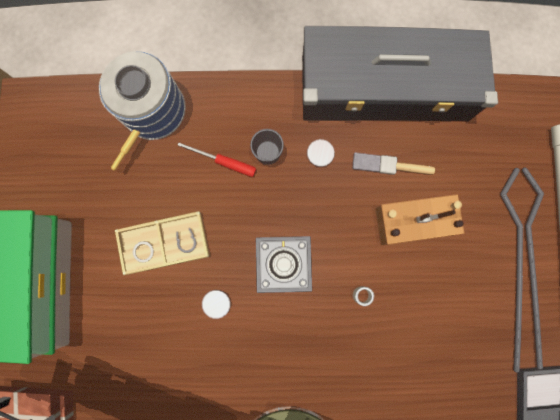

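View pics/scene0.png

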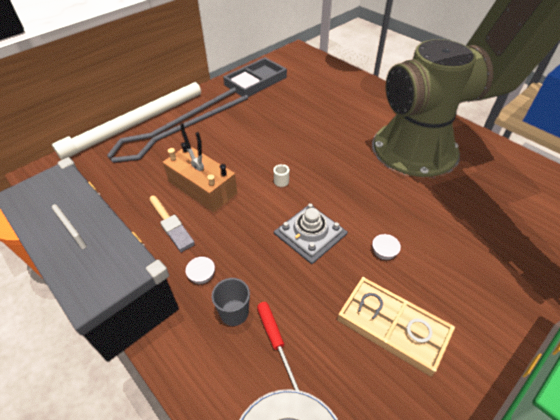

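The top view shows the ring at about (187,240), opening upward (world +x). The pliers are in the block at (425,217), the axle at (284,264) and the tray centred at about (162,243). The scene view agrees. Next I'll get rough positions from the top view.

```bash
cat > h.py <<'E'
import numpy as np, cv2
from station import ctrl
def grab(n,name=None):
    c=ctrl.camera(n); 
    if name: cv2.imwrite(f"pics/{name}.png",c["color"][:,:,::-1])
    return c
def rays(c,px):
    px=np.asarray(px,float).reshape(-1,2); K=c["intrinsics"]
    d=(px-K[:2,2])/[K[0,0],K[1,1]]; s=d.copy()
    for _ in range(30): s=d/(1+c["k1"]*(s**2).sum(1,keepdims=True))
    T=c["camera_from_world"]; R=T[:3,:3]; o=-R.T@T[:3,3]
    return o,np.c_[s,np.ones(len(s))]@R
def onz(c,px,z):
    o,d=rays(c,px); return o+d*((z-o[2])/d[:,2])[:,None]
def proj(c,P):
    P=np.asarray(P,float).reshape(-1,3); T=c["camera_from_world"]; q=P@T[:3,:3].T+T[:3,3]
    s=q[:,:2]/q[:,2:]; s=s*(1+c["k1"]*(s**2).sum(1,keepdims=True)); K=c["intrinsics"]
    return s*[K[0,0],K[1,1]]+K[:2,2]
E
python3 - <<'E'
from h import *
np.set_printoptions(precision=4,suppress=True)
c=grab("top"); im=c["color"][:,:,::-1]
hsv=cv2.cvtColor(np.ascontiguousarray(im),cv2.COLOR_BGR2HSV)
print("pliers pivot~",onz(c,[[425,217]],.16)," axle",onz(c,[[284,264]],.08),"ring",onz(c,[[187,240]],.02), "tray",onz(c,[[116,236],[199,214],[208,259],[124,272]],.028), "block",onz(c,[[380,206],[459,196],[463,233],[386,243]],.075))
out=[cv2.resize(im[y-40:y+40,x-53:x+53],(400,300),interpolation=cv2.INTER_CUBIC) for x,y in((162,242),(424,219),(284,264))]
w=grab("wrist"); out.append(cv2.resize(w["color"][:,:,::-1],(400,300)))
cv2.imwrite("pics/crop1.png",np.vstack([np.hstack(out[:2]),np.hstack(out[2:])]))
print(w["intrinsics"],w["k1"],w["camera_from_world"])
E
```

```text
pliers pivot~ [[ 0.5591 -0.2861  0.16  ]]  axle [[0.4644 0.0084 0.08  ]] ring [[0.5212 0.2356 0.02  ]] tray [[0.5305 0.4039 0.028 ]
 [0.5816 0.2064 0.028 ]
 [0.4765 0.1844 0.028 ]
 [0.4461 0.3827 0.028 ]] block [[ 0.5926 -0.2092  0.075 ]
 [ 0.6148 -0.3945  0.075 ]
 [ 0.5296 -0.4002  0.075 ]
 [ 0.509  -0.2206  0.075 ]]
[[342.7397   0.     282.3749]
 [  0.     342.7397 215.6333]
 [  0.       0.       1.    ]] 0.018472889139171684 [[ 0.3105  0.9506 -0.0016 -0.5498]
 [ 0.9191 -0.2998  0.2558 -0.0272]
 [ 0.2426 -0.0809 -0.9667  0.3918]
 [ 0.      0.      0.      1.    ]]
```

View pics/crop1.png

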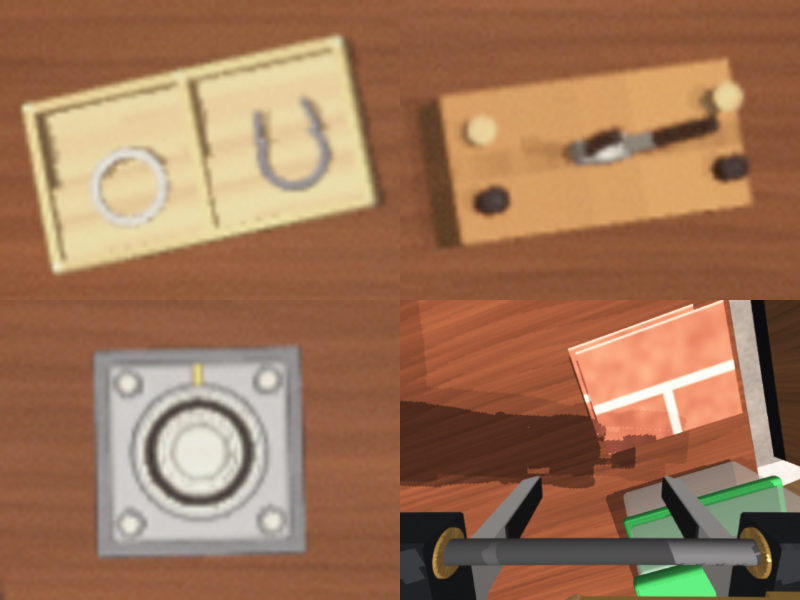

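The crops show the ring mouth pointing toward tray +x, and the pliers standing at the block's centre with the handles along block y. I'll travel to the block now and test on the way whether the fingers advance as they close.

```bash
python3 -m pendant '[[[1.75,-3.7,0.5],0.11],[[1.75,-3.7,0.5],0.11],[[1.75,-3.7,0.5],0.11],[[1.75,-3.7,0.5],0.1],[[1.75,-3.7,0.5],0],[[1.75,-3.7,0.5],0],[[1.75,-3.7,0.5],0],[[1.75,-3.7,0.5],0],[[1.75,-3.7,0.5],0],[[1.75,-3.7,0.5],0],[[1.75,-3.7,0.5],0]]' 0.66 20
python3 -c "
from h import *; grab('wrist','f62')"
python3 -m pendant '[[[1.75,-3.7,0.5],0],[[1.75,-3.7,0.5],0],[[1.75,-3.7,0.5],0],[[1.75,-3.7,0.5],0],[[1.75,-3.7,0.5],0],[[1.75,-3.7,0.5],0],[[1.75,-3.7,0.5],0],[[1.75,-3.7,0.5],0],[[1.75,-3.7,0.5],0],[[1.75,-3.7,0.5],0],[[1.75,-3.7,0.5],0]]' 0.32 20
python3 -c "
from h import *; grab('wrist','f30')"
python3 -m pendant '[[[0,0,0],0],[[0,0,0],0],[[0,0,0],0],[[0,0,0],0]]' 1 20
python3 - <<'E'
from h import *
w=grab("wrist","blk"); print(ctrl.get_obs()["ee_pos"],ctrl.get_obs()["eef_rot"])
a=[cv2.imread(f"pics/{n}.png")[220:420] for n in("f62","f30")]
b=cv2.imread("pics/blk.png")
cv2.imwrite("pics/v3.png",np.vstack([np.hstack([cv2.resize(x,(400,143)) for x in a]),cv2.resize(b,(560,420))[:,:].copy() if 0 else cv2.copyMakeBorder(b,0,0,0,240,cv2.BORDER_CONSTANT)]))
E
```

```text
time_s: 1.12
ee_pos: [0.3635, 0.1138, 0.2609]
eef_rot: [3.142, 0.001, -3.027]
force: [0.8, 0.9, -0.0]
grip_width: 0.062
grip_force: 0.0
time_s: 2.08
ee_pos: [0.5562, -0.2931, 0.3154]
eef_rot: [3.141, -0.0, -3.028]
force: [0.5, -0.2, 0.3]
grip_width: 0.0298
grip_force: 0.0
time_s: 2.47
ee_pos: [0.5556, -0.29, 0.3162]
eef_rot: [-3.141, 0.001, -3.026]
force: [0.4, -0.4, -0.2]
grip_width: 0.0535
grip_force: 0.0
[ 0.55568542 -0.29009369  0.31628638] [-3.14098174e+00  9.03937838e-04 -3.02626660e+00]
```

View pics/v3.png

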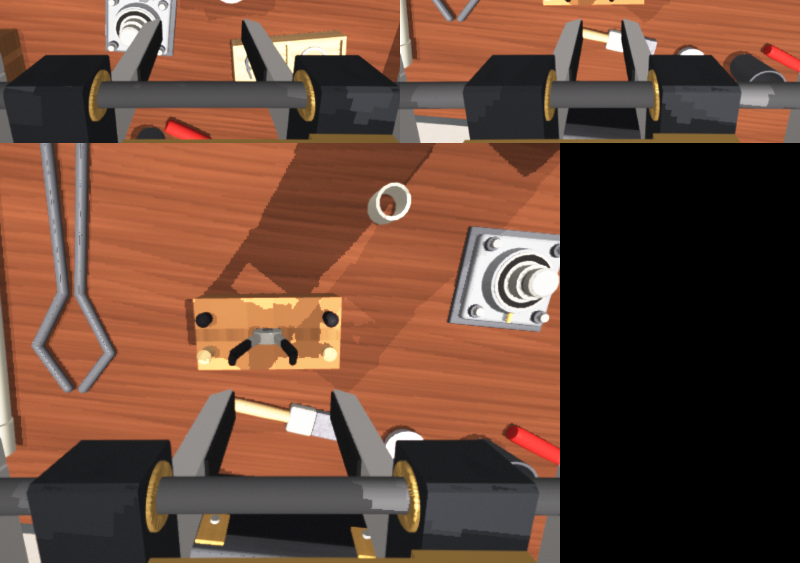

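Finger tips stay at row ~248 at all three widths, so they don't advance as they close. The pliers' pivot is at about (267,193) in the wrist image and the handles at (235,215) and (292,215). Now I'll measure them precisely.

```bash
python3 - <<'E'
from h import *
np.set_printoptions(precision=4,suppress=True)
w=grab("wrist","blk2"); im=w["color"][:,:,::-1].copy()
x0,y0=170,140
crop=im[y0:y0+100,x0:x0+190]
hsv=cv2.cvtColor(im,cv2.COLOR_BGR2HSV)
m=((hsv[...,0]>8)&(hsv[...,0]<22)&(hsv[...,1]>90)&(hsv[...,2]>170)).astype(np.uint8); 
mm=np.zeros_like(m); mm[130:250,170:370]=m[130:250,170:370]; mm=cv2.morphologyEx(mm,cv2.MORPH_CLOSE,np.ones((9,9)))
cs=max(cv2.findContours(mm,0,2)[0],key=cv2.contourArea); r=cv2.minAreaRect(cs); b=cv2.boxPoints(r); print("blk px",b); P=onz(w,b,.075); print(P,P.mean(0))
print([np.linalg.norm(P[i]-P[i-1]) for i in range(4)])
d=(im.max(2)<60).astype(np.uint8); n,l,s,cc=cv2.connectedComponentsWithStats(d[140:240,170:370])
for i in range(1,n):
    if s[i][4]>30: print(s[i]+np.array([170,140,0,0,0]),cc[i]+[170,140])
print(w["camera_from_world"], ctrl.get_obs()["ee_pos"])
cv2.imwrite("pics/v4.png",cv2.resize(crop,None,fx=4.2,fy=4.2,interpolation=cv2.INTER_CUBIC))
E
```

```text
blk px [[170. 130.]
 [369. 130.]
 [369. 249.]
 [170. 249.]]
[[ 0.5039 -0.4307  0.075 ]
 [ 0.4766 -0.1957  0.075 ]
 [ 0.6247 -0.1686  0.075 ]
 [ 0.6546 -0.426   0.075 ]] [ 0.565  -0.3052  0.075 ]
[np.float64(0.15080271676391324), np.float64(0.23656551726869798), np.float64(0.1505973668815936), np.float64(0.2591244293611269)]
[323 168  15  15 112] [328.7321 174.5179]
[196 170  16  14 173] [203.7341 176.4162]
[229 197  22  25 256] [238.8477 207.9648]
[281 196  16  25 213] [289.1596 207.3521]
[[-0.1152  0.9933 -0.0011  0.3523]
 [ 0.9601  0.1116  0.2564 -0.5568]
 [ 0.2548  0.0285 -0.9666  0.365 ]
 [ 0.      0.      0.      1.    ]] [ 0.5557 -0.2902  0.3163]
```

View pics/v4.png

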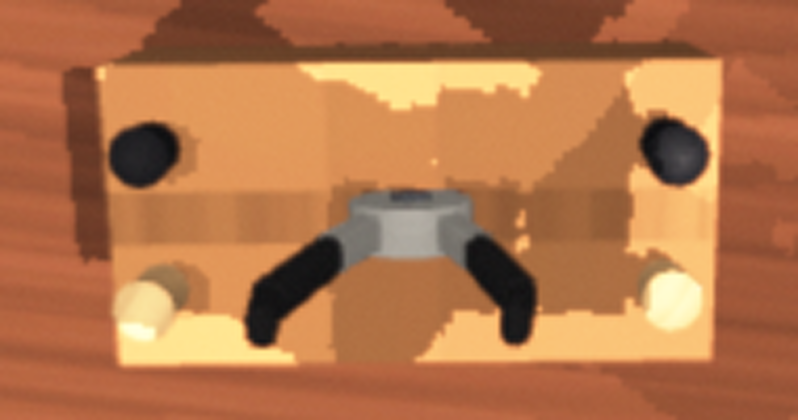

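The block's top corners in the crop are (100,65), (722,60), (713,358) and (120,365). The handle ends are at (262,335) and (516,332), and the widest bends at (250,305) and (535,295).

```bash
python3 - <<'E'
from h import *
np.set_printoptions(precision=4,suppress=True)
w=grab("wrist")
f=lambda a:np.array(a)/4.2+[170,140]
P=onz(w,f([(100,65),(722,60),(713,358),(120,365)]),.075); print(P,P.mean(0)); d=P[1]+P[2]-P[0]-P[3]; print("yaw",np.arctan2(-d[0],d[1]),[np.linalg.norm(P[i]-P[i-1]) for i in range(4)])
for z in(.17,.18,.19): 
  Q=onz(w,f([(248,305),(535,297)]),z); d=Q[1]-Q[0]; print(z,Q.mean(0),np.linalg.norm(d),np.arctan2(-d[0],d[1]))
for z in(.19,.2,.21): 
  Q=onz(w,f([(262,335),(516,332)]),z); d=Q[1]-Q[0]; print(z,Q.mean(0),np.linalg.norm(d),np.arctan2(-d[0],d[1]))
E
```

```text
[[ 0.5306 -0.4013  0.075 ]
 [ 0.5084 -0.2232  0.075 ]
 [ 0.5973 -0.2116  0.075 ]
 [ 0.6204 -0.3909  0.075 ]] [ 0.5642 -0.3068  0.075 ]
yaw 0.12579424288535754 [np.float64(0.09039588004101178), np.float64(0.1795112768123188), np.float64(0.08961727626864702), np.float64(0.18076573619549924)]
0.17 [ 0.5663 -0.3079  0.17  ] 0.06707142665305205 0.1443777664307394
0.18 [ 0.5637 -0.3076  0.18  ] 0.06501380152977329 0.1443777664307398
0.19 [ 0.5611 -0.3073  0.19  ] 0.06295617640649452 0.14437776643073846
0.19 [ 0.5685 -0.3071  0.19  ] 0.056021513143175196 0.1278777381142108
0.2 [ 0.5657 -0.3068  0.2   ] 0.05419053674868759 0.1278777381142082
0.21 [ 0.5629 -0.3066  0.21  ] 0.05235956035420001 0.1278777381142096
```

```bash
python3 -m pendant '[[[0.4,-0.84,0],0.011],[[0.43,-0.84,0],0],[[0,0,-1],0],[[0,0,-2],0],[[0,0,-2.5],0],[[0,0,-2.5],0],[[0,0,-2.5],0],[[0,0,-2],0],[[0,0,-2],0],[[0,0,-1.5],0],[[0,0,-0.5],0],[[0,0,0],0]]' 1 20
python3 -m pendant '[[[0,0,0],0],[[0,0,0],0],[[0,0,0],0],[[0,0,0],0],[[0,0,0],0]]' 0.655 20
python3 - <<'E'
from h import *
grab("wrist","g1"); print(ctrl.get_obs()["force"],ctrl.get_obs()["ee_pos"])
E
```

```text
time_s: 3.62
ee_pos: [0.5634, -0.3072, 0.149]
eef_rot: [3.14, -0.002, -3.016]
force: [0.4, 0.1, 0.1]
grip_width: 0.0941
grip_force: 0.0
time_s: 4.03
ee_pos: [0.5643, -0.3081, 0.151]
eef_rot: [-3.141, 0.001, -3.016]
force: [-0.2, 0.5, 4.0]
grip_width: 0.0642
grip_force: 3.7
[-0.48692483  0.51883736  5.34475328] [ 0.56433645 -0.30814237  0.15118173]
```

View pics/g1.png

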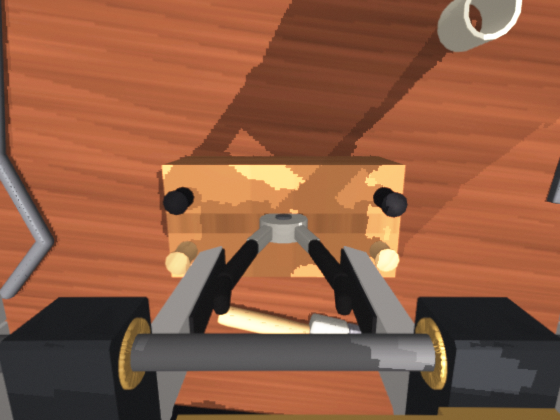

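The pads meet the handles at about 64 mm and are still closing. The pliers are between the fingers, with the pivot at about (285,228). I'll let them finish closing and lift slowly.

```bash
python3 -m pendant '[[[0,0,0],0],[[0,0,0],0],[[0,0,0],0]]' 0.655 20
python3 -m pendant '[[[0,0,0.5],0],[[0,0,1],0],[[0,0,1.5],0],[[0,0,2],0],[[0,0,2],0],[[0,0,2],0],[[0,0,2],0],[[0,0,1.5],0],[[0,0,1],0],[[0,0,0.5],0],[[0,0,0],0]]'
python3 - <<'E'
from h import *
grab("wrist","g2")
E
```

```text
time_s: 4.33
ee_pos: [0.5644, -0.3082, 0.1513]
eef_rot: [-3.141, 0.001, -3.016]
force: [-0.4, 1.2, 5.2]
grip_width: 0.0612
grip_force: 3.8
time_s: 5.25
ee_pos: [0.5642, -0.3081, 0.2913]
eef_rot: [-3.141, 0.001, -3.016]
force: [-0.3, -0.7, -1.9]
grip_width: 0.0614
grip_force: 2.6
```

View pics/g2.png

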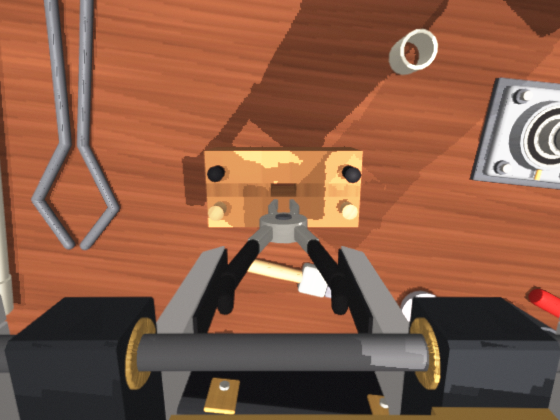

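The pliers came out of the slot cleanly, nose tips visible at about (268,207) and (300,207). I'll move toward the axle and measure the stub on the way.

```bash
python3 -m pendant '[[[-0.1,1,0],0],[[-0.1,2,0],0],[[-0.1,2.6,0],0],[[-0.1,2.6,0],0],[[-0.1,2.6,0],0],[[-0.1,2.6,0],0],[[-0.1,2.6,0],0],[[-0.1,2.6,0],0],[[-0.1,2.6,0],0],[[-0.1,2.6,0],0],[[-0.1,2.6,0],0],[[-0.1,2.6,0],0],[[-0.1,2,0],0],[[-0.1,1,0],0],[[0,0,0],0],[[0,0,0],0]]'
python3 - <<'E'
from h import *
import pickle
w=grab("wrist","ax"); pickle.dump(w,open("ax.pkl","wb"))
E
python3 -m pendant '[[[-0.1,1,0],0.03],[[-0.1,2,0],0.03],[[-0.1,2.6,0],0.03],[[-0.1,2.6,0],0.03],[[-0.1,2.6,0],0],[[-0.1,2.6,0],0],[[-0.1,2.6,0],0],[[-0.1,2.4,0],0],[[-0.1,2.4,0],0],[[-0.1,1.5,0],0],[[0,0.7,0],0],[[0,0,0],0],[[0,0,0],0]]'
python3 - <<'E'
from h import *
import pickle
w=grab("wrist","rg"); pickle.dump(w,open("rg.pkl","wb"))
print(proj(pickle.load(open("ax.pkl","rb")),[.464,.008,.08]),proj(w,[.52,.236,.02]))
a=cv2.imread("pics/ax.png"); b=cv2.imread("pics/rg.png")
cv2.imwrite("pics/v5.png",np.hstack([cv2.resize(x,(400,300),interpolation=cv2.INTER_AREA) for x in(a,b)]))
E
```

```text
time_s: 6.63
ee_pos: [0.5499, 0.0119, 0.29]
eef_rot: [-3.141, -0.001, -3.016]
force: [0.6, -0.5, -1.1]
grip_width: 0.0615
grip_force: 2.6
time_s: 7.77
ee_pos: [0.5403, 0.2413, 0.2903]
eef_rot: [-3.141, -0.0, -2.896]
force: [-0.5, 0.4, -2.1]
grip_width: 0.0616
grip_force: 2.6
[[288.69336555 113.77985265]] [[282.27717512 166.84942614]]
```

View pics/v5.png

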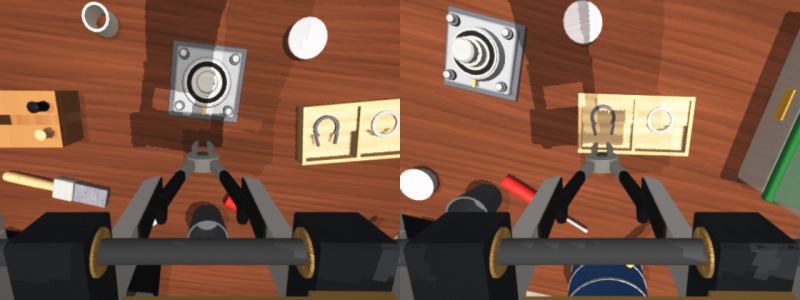

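Left image: the axle at about (205,80) in the half-size view. Right image: the ring at (603,122), mouth down, with the noses just below it. I'll zoom in on both.

```bash
python3 - <<'E'
from h import *
a=cv2.imread("pics/ax.png")[65:165,238:338]; b=cv2.imread("pics/rg.png")[128:228,232:332]
cv2.imwrite("pics/v6.png",np.hstack([cv2.resize(x,(400,400),interpolation=cv2.INTER_CUBIC) for x in(a,b)]))
E
```

```text
(no output)
```

View pics/v6.png

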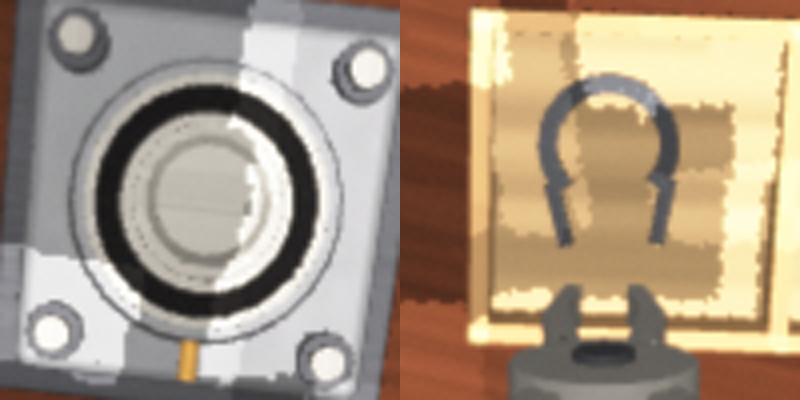

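In the zoom, the stub rim centre is at crop (208,201) and the ring's outer circle centre at (609,144). The lug ends are at about (567,243) and (656,243), and the nose tips at row 287, outer edges about 560 and 645. Now I'll compute, and check the tip in the scene view.

```bash
python3 - <<'E'
from h import *
import pickle
np.set_printoptions(precision=4,suppress=True)
a=pickle.load(open("ax.pkl","rb")); b=pickle.load(open("rg.pkl","rb"))
A=lambda p:np.array(p)/4+[238,65]; B=lambda p:(np.array(p)-[400,0])/4+[232,128]
print("stub",onz(a,A([(208.5,201)]),.077), "boss/dark",onz(a,A([(206.5,201)]),.05))
R=onz(b,B([(609,144),(567,243),(656,243),(611.5,243),(609,73)]),.022); print("ring",R)
d=R[1:3].mean(0)-R[0]; yaw=np.arctan2(d[1],d[0]); print("yaw",yaw,"d",np.linalg.norm(d), "lugsep",np.linalg.norm(R[1]-R[2]))
dl=R[2]-R[1]; print("yaw from lugs",np.arctan2(-dl[0],dl[1]))
o=ctrl.get_obs(); p=o["ee_pos"]; y=o["eef_rot"][2]; tx=np.array([np.cos(y),np.sin(y),0]); ty=np.array([np.sin(y),-np.cos(y),0])
O,D=rays(b,B([(560,287),(645,287),(602,287)]))
for off in(0,.005):
  t=((p+off*tx-O)@tx)/(D@tx); Q=O+D*t[:,None]-p; print("tip rel TCP: y",Q@ty,"z",Q[:,2])
tip=p-[0,0,.144]
s=grab("scene"); q=proj(s,tip)[0]; print(q)
x0,y0=int(q[0])-50,int(q[1])-75; im=s["color"][y0:y0+100,x0:x0+100,::-1]
cv2.imwrite("pics/v7.png",cv2.resize(im,(600,600),interpolation=cv2.INTER_CUBIC)); print(x0,y0)
t=grab("top");print(onz(t,[[186.6,242.5]],.022))
E
```

```text
stub [[0.4652 0.0098 0.077 ]] boss/dark [[0.4645 0.0097 0.05  ]]
ring [[0.5156 0.2375 0.022 ]
 [0.5506 0.232  0.022 ]
 [0.5434 0.2606 0.022 ]
 [0.547  0.2463 0.022 ]
 [0.4936 0.232  0.022 ]]
yaw 0.2721071513358278 d 0.03260262736192501 lugsep 0.029471907140176577
yaw from lugs 0.24541406235837146
tip rel TCP: y [-0.0103  0.0115  0.0005] z [-0.1633 -0.1633 -0.1633]
tip rel TCP: y [-0.0095  0.0107  0.0005] z [-0.14   -0.1401 -0.1401]
[376.2468 279.9532]
326 204
[[0.5152 0.236  0.022 ]]
```

View pics/v7.png

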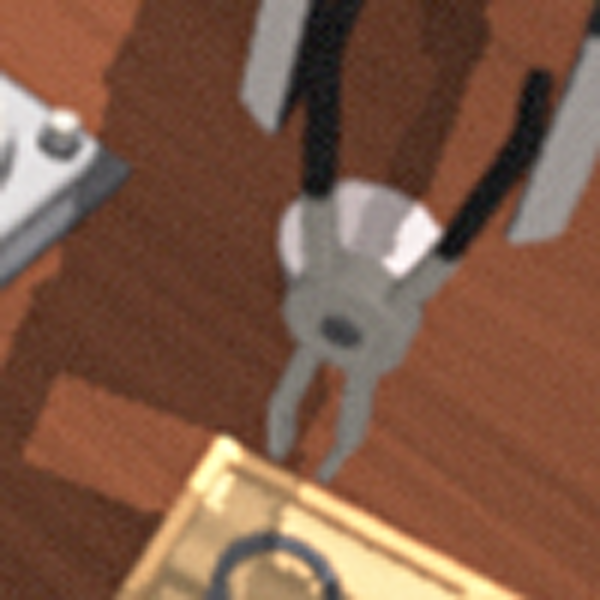

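From both views, the tips are about 144 mm below the TCP (wrist gives 140, scene about 148) and roughly centred. That used my last picture view, so from here I check by numbers only. Next move: align over the ring mouth and go down, stopping short first.

```bash
python3 -m pendant '[[[0,0.11,0],0.012],[[0,0.11,0],0],[[0,0,-1],0],[[0,0,-2],0],[[0,0,-2],0],[[0,0,-2],0],[[0,0,-2],0],[[0,0,-1],0],[[0,0,-0.7],0],[[0,0,0],0],[[0,0,0],0]]'
python3 - <<'E'
from h import *
import pickle
np.set_printoptions(precision=4,suppress=True)
w=grab("wrist","rg2"); pickle.dump(w,open("rg2.pkl","wb")); s=grab("scene","sc2"); pickle.dump(s,open("sc2.pkl","wb"))
p=ctrl.get_obs()["ee_pos"]; print(p)
print("pred tip",proj(w,p-[0,0,.144]),"lugs mid",proj(w,[.547,.2463,.022]),"gap",proj(w,[.540,.2443,.022]))
im=w["color"].astype(int); g=im.sum(2)//3; sat=im.max(2)-im.min(2)
# low saturation = steel
q=proj(w,p-[0,0,.144])[0]; r0,c0=int(q[1]),int(q[0])
for r in range(r0-44,r0+16,2): print(r,"".join("#" if sat[r,c]<28 and g[r,c]<140 else ("+" if sat[r,c]<45 else ".") for c in range(c0-32,c0+33)))
print(c0-32)
E
```

```text
time_s: 8.83
ee_pos: [0.5404, 0.2443, 0.184]
eef_rot: [3.142, 0.001, -2.884]
force: [-0.3, 0.4, -1.2]
grip_width: 0.0617
grip_force: 2.6
[0.5405 0.2443 0.1846]
pred tip [[282.3201 204.1451]] lugs mid [[282.5861 206.5126]] gap [[282.4368 199.5576]]
160 ..............##########+...............++++++++++...............
162 .............########......................++#+++++..............
164 ...........########..........................######+.............
166 ..........+######+............................+######............
168 ..........######+..............................+######...........
170 .........+######................................######+..........
172 .........######+................................+######..........
174 .........######.................................+######..........
176 .........######.................................+######..........
178 .........######+................................#######..........
180 .........+######...............................+######...........
182 ..........#######.............................+#######...........
184 ........
[... 551 characters left out ...]
 ..............#####...#####............#####..#####..............
202 ..............#####++######............###########+..............
204 ...............############............###########...............
206 ...............############............##########+...............
208 .................+#########............#########+................
210 ..................########+.............########+................
212 ..................###########++#################+................
214 ...............+###################################+.............
216 ...........############################################..........
218 .........+##############################################+........
250
```

The noses are centred in the mouth to within half a pixel (noses 272–294, mouth 269–296). Going down.

```bash
python3 -m pendant '[[[0,0,-0.5],0],[[0,0,-0.5],0],[[0,0,-0.5],0],[[0,0,-0.5],0],[[0,0,-0.4],0],[[0,0,-0.3],0],[[0,0,0],0],[[0,0,0],0]]'
cat > asc.py <<'E'
from h import *
import sys
def show(r0,r1,c0,c1,name,step=2):
    w=grab("wrist",name); im=w["color"].astype(int); g=im.sum(2)//3; sat=im.max(2)-im.min(2)
    p=ctrl.get_obs()["ee_pos"]; print(p,ctrl.get_obs()["force"])
    for r in range(r0,r1,step): print(r,"".join("#" if sat[r,c]<28 and g[r,c]<140 else ("+" if sat[r,c]<45 else ".") for c in range(c0,c1)))
    return w
if __name__=="__main__": show(*map(int,sys.argv[1:5]),sys.argv[5])
E
python3 asc.py 140 214 245 320 in1
```

```text
time_s: 9.6
ee_pos: [0.5401, 0.2442, 0.1564]
eef_rot: [-3.142, -0.0, -2.884]
force: [-0.6, -0.0, -1.8]
grip_width: 0.0616
grip_force: 2.6
[0.54018486 0.24423278 0.15657258] [-0.36567861  0.44239254 -0.72124631]
140 ...........................................................................
142 ...........................................................................
144 +++...++...................................................................
146 ++++++++++.................................................................
148 ++++++++++++...............................................................
150 ++++++++++++...............................................................
152 ++++++++++++++.............................................................
154 +++++++++++++.......................+++....................................
156 ++++++++++++++.............##################+.............................
158 ++++++.++++++..........+#########################+.........................
160 ....................+###########################+++++......................
162 .....
[... 1370 characters left out ...]
#####+.................................#####+...............
198 ...............######................................+#####................
200 ...............+#####......#####............#####....#####+................
202 ................#####+...#######............#######..#####.................
204 ................+#####++########............##############.................
206 .................###############............#############+.................
208 .................+##############............#############..................
210 ..................#############+............+###########+..................
212 ..................+#####################################...................
```

No contact on the way in. Now squeeze fully.

```bash
python3 -m pendant '[[[0,0,0],0],[[0,0,0],0],[[0,0,0],0],[[0,0,0],0]]' 0.2 45; python3 -m pendant '[[[0,0,0],0],[[0,0,0],0],[[0,0,0],0],[[0,0,0],0],[[0,0,0],0],[[0,0,0],0]]' 
python3 asc.py 140 214 240 325 in2
```

```text
time_s: 9.98
ee_pos: [0.5402, 0.2441, 0.1566]
eef_rot: [-3.141, 0.0, -2.884]
force: [-0.3, -0.9, 0.1]
grip_width: 0.0384
grip_force: 11.2
time_s: 10.48
ee_pos: [0.5401, 0.2442, 0.1565]
eef_rot: [-3.142, 0.0, -2.884]
force: [1.4, -1.5, -1.3]
grip_width: 0.0272
grip_force: 45.0
[0.54015974 0.24415841 0.1564835 ] [ 0.88057702 -1.13084309 -0.92637734]
140 .....................................................................................
142 .....................................................................................
144 ....+++++++..+.......................................................................
146 ..++++++++++++++.....................................................................
148 ..++++++++++++++++...................................................................
150 ..+++++++++++++++....................................................................
152 ...++++++++++++++++..................................................................
154 ...+++++++++++++++...................................................................
156 ..+++++++++++++++++.......
[... 1879 characters left out ...]
####...............................................##++++.............
200 ..............#####+...........................................+++###+#+.............
202 ..............#########+......................................#######+++.............
204 ..............#########+......................................#########+.............
206 ..............##########+....................................##########+.............
208 ..............############+................................############..............
210 ..............##############+............................##############+.............
212 ..............################+........+++++++++......+################+.............
```

The ring is spread between the noses: 45 N grip, vertical force near zero. Lifting gently.

```bash
python3 -m pendant '[[[0,0,0.2],0],[[0,0,0.4],0],[[0,0,0.6],0],[[0,0,1],0],[[0,0,1],0],[[0,0,1],0],[[0,0,1],0],[[0,0,1],0],[[0,0,1],0],[[0,0,1],0],[[0,0,1],0],[[0,0,0.6],0],[[0,0,0.4],0],[[0,0,0],0],[[0,0,0],0],[[0,0,0],0]]' 
python3 asc.py 140 214 240 325 up1
```

```text
time_s: 11.87
ee_pos: [0.5399, 0.2441, 0.2578]
eef_rot: [-3.141, -0.001, -2.884]
force: [1.3, -0.2, -1.4]
grip_width: 0.0276
grip_force: 45.0
[0.53995718 0.24411209 0.25783132] [ 0.45531592  0.68066781 -1.39634505]
140 .......++....++++++..................................................................
142 .......++...++++++++.................................................................
144 .......++...++++++++.................................................................
146 .......++....+++++++.................................................................
148 .......++...++++++++.................................................................
150 ............+...+....................................................................
152 .....................................................................................
154 .....................................................................................
156 .....................................++###+###++.....................................
158 ................................###################++..................
[... 1744 characters left out ...]
####+..............................................#+++++.............
200 ..............######...........................................+++#+++++.............
202 ..............#########+......................................+####+##++.............
204 ..............#########+......................................+#########.............
206 ..............##########+....................................+#########+.............
208 ..............+###########+................................############+.............
210 ...............#############.............................+############+..............
212 ..............#################..............+.........+###############..............
```

The ring came up level and looks the same relative to the hand as in the tray, so nothing slipped. Its underside is 136.5 mm below the TCP. Now measure the ring's bore relative to the TCP.

```bash
python3 - <<'E'
from h import *
np.set_printoptions(precision=4,suppress=True)
w=grab("wrist","up2"); o=ctrl.get_obs(); p=o["ee_pos"]; y=o["eef_rot"][2]
tx=np.array([np.cos(y),np.sin(y)]); ty=np.array([np.sin(y),-np.cos(y)])
g=w["color"].astype(float).mean(2)
print([int(v) for v in g[150:172,279:287].mean(1)])
for r in (178,182,184,186): print(r,[int(v) for v in g[r-1:r+2,250:264].mean(0)],[int(v) for v in g[r-1:r+2,301:315].mean(0)])
rel=lambda px,z:[((onz(w,[q],p[2]+z)[0]-p)[:2]@tx,(onz(w,[q],p[2]+z)[0]-p)[:2]@ty) for q in px]
print("outer back",rel([(282.5,155.5)],-.1335),"inner back",rel([(282.5,163.5)],-.1325),"sides",rel([(254,183),(311,183),(261,183),(304,183)],-.133))
E
```

```text
[194, 178, 157, 147, 141, 133, 81, 66, 67, 68, 68, 67, 70, 92, 136, 148, 151, 151, 150, 150, 150, 159]
178 [104, 110, 131, 136, 121, 93, 88, 88, 86, 76, 74, 101, 151, 164] [163, 152, 103, 75, 71, 78, 80, 80, 83, 99, 128, 136, 153, 163]
182 [102, 121, 153, 166, 99, 86, 87, 88, 88, 82, 94, 152, 179, 181] [171, 170, 157, 93, 88, 89, 88, 87, 88, 95, 125, 150, 166, 169]
184 [101, 130, 163, 163, 98, 89, 88, 88, 89, 87, 92, 147, 184, 187] [182, 179, 159, 92, 88, 89, 88, 88, 89, 96, 129, 150, 168, 172]
186 [103, 133, 152, 145, 103, 89, 87, 88, 88, 81, 81, 128, 182, 187] [185, 177, 137, 104, 92, 93, 96, 111, 114, 102, 138, 150, 158, 176]
outer back [(np.float64(0.047361023292385465), np.float64(0.0001534336203287499))] inner back [(np.float64(0.04029301061129782), np.float64(0.00015452727255449656))] sides [(np.float64(0.022401289102243354), np.float64(-0.02607067439799228)), (np.float64(0.022407563734541433), np.float64(0.026381989383749214)), (np.float64(0.022403724822696425), np.float64(-0.01962968100011365)), (np.float64(0.02240845845019016), np.float64(0.019941994224765124))]
```

```bash
python3 -m pendant '[[[-0.16,-0.7,0],0],[[-0.37,-1.54,0],0],[[-0.37,-1.54,0],0],[[-0.37,-1.54,0],0],[[-0.37,-1.54,0],0],[[-0.37,-1.54,0],0],[[-0.37,-1.54,0],0],[[-0.37,-1.54,0],0],[[-0.37,-1.54,0],0],[[-0.37,-1.54,0],0],[[-0.37,-1.54,0],0],[[-0.37,-1.54,0],0],[[-0.37,-1.54,0],0],[[-0.37,-1.54,0],0],[[-0.37,-1.54,0],0],[[-0.14,-0.7,0],0],[[0,0,0],0],[[0,0,0],0]]' 
python3 -m pendant '[[[0,0,-0.7],0],[[0,0,-0.7],0],[[0,0,-0.7],0],[[0,0,-0.4],0],[[0,0,0],0],[[0,0,0],0],[[0,0,0],0]]' 
python3 - <<'E'
from h import *
np.set_printoptions(precision=4,suppress=True)
w=grab("wrist","st1"); p=ctrl.get_obs()["ee_pos"]
print(p, "stub centre",proj(w,[.4652,.0098,.077]),"rim", proj(w,[.4652-.0175,.0098,.077]),proj(w,[.4652,.0273,.077]))
g=w["color"].astype(int).mean(2)
for r in range(144,216,2): print(r,"".join("#%+=-. "[min(6,int(g[r,c]//37))] for c in range(240,325)))
E
```

```text
time_s: 13.47
ee_pos: [0.4853, 0.0146, 0.2585]
eef_rot: [3.141, 0.0, -2.885]
force: [0.2, -0.4, -2.5]
grip_width: 0.0272
grip_force: 45.0
time_s: 14.05
ee_pos: [0.4855, 0.0147, 0.2337]
eef_rot: [-3.141, 0.0, -2.884]
force: [-0.7, -0.5, -0.9]
grip_width: 0.0274
grip_force: 45.0
[0.4855 0.0146 0.2337] stub centre [[282.785  180.4662]] rim [[287.3577 163.2288]] [[299.8519 184.9287]]
144 ..               -=+=-              .---====+++===--------=---==-++=-............=%==
146 .              -=+=.         ..=+++%%%%%%%%#########%%+=-----==-..-++=-........ ..+==
148 .            -=+=.   .    .=+%%%%%%%%%%%%%##############%%+=-=- ....-=+=-.....   .=+=
150            .=+=.        -+%%%%%%%%%%#%%%%%##################%+=   ....-=+-.....   .=+
152           .==.       -+%%%%%##%%##%%++=-------===+%%##########%=.    ...-+=..........
154 .     -. .==.      .=%%%%#####%+=--------------------=+%#######%%+-   ...-+=-.. . ...
156 -------==+=.      =%%######%+-------=========+===--=----=+####%%%%+.    ...==-.......
158 -------=+==---..-%%######%=----===-==-----=--===++++++=====+%#%##%%%+.   ...==.....
[... 1822 characters left out ...]
++++++====+%###############################%+-.=++++===============+++
202 +%%%%+=======+++%%+%++++====+%######################%%%+=-   -+++++====+==========+++
204 +%%%+========++%%%%+++++=========+%%#############%+==-.    ..=++++++=============+++=
206 %%%+=========++%%%++++++++========================---..=====+++++++=============++++=
208 +++==========++%%%++++++++++=======================+=====+++++++++==============+++==
210 ++++++++++===++%%%++++++++++++++====+======+====+=+====+++++++++++====++++======+++==
212 +%%%%%%%+++++++%%%++++++++++++++=+++++++++++++=====+=-=+++++++++++=====+%%%+===++++==
214 %%%%%%%%%%%%%%%%%%++++++++++++++++++%%%%%%%%%%%%%%+++++++++++++++===+++%%%%%++++++===
```

Projected stub centre (282.8,180.5) lines up with the bore, and the measured offset to the TCP target is under 0.6 mm. I'll descend gently, checking force.

```bash
python3 -m pendant '[[[-0.03,0.05,-0.3],0],[[0,0,-0.4],0],[[0,0,-0.4],0],[[0,0,-0.3],0],[[0,0,-0.2],0],[[0,0,0],0],[[0,0,0],0]]' 
python3 -m pendant '[[[0,0,-0.2],0],[[0,0,-0.2],0],[[0,0,-0.2],0],[[0,0,0],0],[[0,0,0],0]]' 
python3 -c "
from h import *
for i in range(4): grab('wrist','d%d'%i); o=ctrl.get_obs(); print(o['ee_pos'],o['force'],o['moment'])"
```

```text
time_s: 14.68
ee_pos: [0.485, 0.0151, 0.2174]
eef_rot: [3.142, -0.0, -2.884]
force: [0.4, 0.3, -1.6]
grip_width: 0.0276
grip_force: 45.0
time_s: 15.1
ee_pos: [0.485, 0.0151, 0.2113]
eef_rot: [3.142, -0.0, -2.884]
force: [0.5, 0.1, -1.5]
grip_width: 0.0275
grip_force: 45.0
[0.48502572 0.01508835 0.21146258] [-0.56855298 -0.6070261  -2.09237386] [0.0469435  0.03079453 0.04034837]
[0.48504629 0.01510013 0.2115068 ] [ 0.04894142 -0.11351481 -3.08002829] [ 0.10700944 -0.00399581 -0.02642556]
[0.48506102 0.01508469 0.21151878] [-0.07794831 -0.2664477  -2.54987398] [ 0.01954468 -0.02211873  0.01181944]
[0.48505606 0.01509477 0.21153677] [ 0.27657105 -0.75571121 -1.45313488] [ 0.04898279 -0.06752651  0.0078037 ]
```

The ring is past the chamfer with no contact. On down to the sleeve.

```bash
python3 -m pendant '[[[0,0,-0.2],0],[[0,0,-0.2],0],[[0,0,-0.2],0],[[0,0,-0.2],0],[[0,0,-0.2],0],[[0,0,-0.1],0],[[0,0,0],0],[[0,0,0],0]]' 
python3 -m pendant '[[[0,0,-0.05],0],[[0,0,-0.05],0],[[0,0,0],0],[[0,0,0],0],[[0,0,0],0]]' 
python3 -c "
from h import *
f=[]
for i in range(6): grab('wrist','e%d'%i); o=ctrl.get_obs(); f.append(np.r_[o['ee_pos'],o['force'],o['moment']])
print(np.mean(f,0).round(4))"
python3 asc.py 140 214 240 325 fin
```

```text
time_s: 15.97
ee_pos: [0.485, 0.0151, 0.2004]
eef_rot: [-3.142, -0.0, -2.884]
force: [-0.6, 1.0, -2.1]
grip_width: 0.0276
grip_force: 45.0
time_s: 16.38
ee_pos: [0.485, 0.0151, 0.1995]
eef_rot: [-3.142, 0.0, -2.884]
force: [-0.3, -0.2, -1.3]
grip_width: 0.0276
grip_force: 45.0
[ 0.485   0.0151  0.1995  0.1414 -0.1805 -1.4866  0.0543  0.021  -0.0099]
[0.485023   0.01508363 0.19944894] [-0.4862087 -0.0803594 -2.0932864]
140 ++++++++++++++++++++++++###########++++++++++++++#############++###++++++++++++++++++
142 ++++++++++++++++++++######+++++++++++++++++#++++++++++++###########++++++++++++++++++
144 +++++++++++++++++#####++++++++++++++++++++++++++++++++++++++########+++++++++++++++++
146 +++++++++++++++####++++++++++++++++++++++++++##++++++++++++++#########+++++++++++++++
148 +++++++++++++###++++++++++++++++######################+++++++###########++++++++++++#
150 +++++++++++###+++++++++++++################################+#########+####+++++++++++
152 ++++++++++##+++++++++++############################################+++++###++++++++++
154 ++++++++##+++++++++++#######################
[... 1951 characters left out ...]
#########++++###+++++++#####################+#########+++#++##########
200 ############+##############++########################################################
202 #####################################################################################
204 #####################################################################################
206 #####################################################################################
208 #####################################################################################
210 #####################################################################################
212 #####################################################################################
```

Free so far, with the ring's underside at about 63 mm. I'll feel for the sleeve in 0.5 mm steps to confirm the height.

```bash
for i in 1 2 ; do python3 -m pendant '[[[0,0,-0.05],0],[[0,0,0],0],[[0,0,0],0]]' >/dev/null; python3 -c "
from h import *
f=[]
for i in range(8): grab('wrist'); o=ctrl.get_obs(); f.append(np.r_[o['ee_pos'],o['force'],o['moment'],o['grip_force']])
print(np.mean(f,0).round(4))"; done
```

```text
[ 4.85000e-01  1.51000e-02  1.98900e-01 -9.30000e-02 -2.26900e-01
 -1.79350e+00  4.81000e-02 -1.05000e-02  8.80000e-03  4.49885e+01]
[ 4.85000e-01  1.51000e-02  1.98500e-01  2.42900e-01  8.25000e-02
 -5.04100e-01  5.23000e-02 -3.64000e-02  4.80000e-03  4.49945e+01]
```

A light contact of about 1.3 N appears at TCP 0.1985, exactly the predicted sleeve height. The ring is seated level with the groove, so I'm handing in.

```bash
python3 -c "
from station import ctrl
print(ctrl.hand_in())"
```

```text
the job is handed in; nothing more can be done
None
```

I handed the job in with the squeezed pliers holding the ring spread at the groove, about 0.5 mm below mid-groove by my measurements and resting lightly on the sleeve; the hand-in returned no verdict.

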